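# Set the slide clamp's thumbscrew

### The arm

A 7-joint arm with a two-finger parallel gripper is mounted at the origin on the work surface. World frame = base frame: x ahead of the robot, y to its left, z up, the work surface at z = 0. Lengths are in m, angles in rad, forces in N, time in s.
With the tool pointing down it reaches from about 0.425 to 0.875 m from the base axis. Payload 4.7 kg.
Tool frame: the origin (TCP) lies at the very end of the fingers, on their centre line; the grasp point (between the pads) lies 19 mm behind it; z points along the fingers, y is the line along which they close (so a half turn about z gives the same grasp; the last joint's range is limited). The gripper opens to 87 mm and grips with 3 to 60 N. Pads are 19 mm wide; open, the fingers measure 117 mm over their backs; the gripper's body (75 mm by 190 mm) begins 51 mm behind the grasp point.
Start: joints at [-1.135, 0.321, -0.07, 1.45, 0.023, 1.371, -0.057], TCP at [0.266, 0.593, 0.223] pointing down, gripper open.
Joint ranges: [-2.86, 2.86], [-0.3, 2.09], [-1.38, 1.24], [0.06, 2.45], [-1.56, 4.7], [0.09, 2.05], [-2.69, 2.69]. Speed limits (rad/s): [2.57, 2.57, 3.14, 3.14, 3.14, 3.14, 3.14].

### API

Orientations are given as a rotation vector (axis times angle).
In Python, from bench import ctrl gives the robot as it stands.
- The arm moves only by the tool jog_arm, never from a script. Its argument "commands" is a list of rows, each a list of 7 numbers: the opening, from 0 (shut) to 1 (fully open), then the shift along the world's x, y, z scaled (see below), then the turn, a rotation vector about the world's x, y, z scaled (see below). A call has exactly 5 rows; each row is the pose to reach, as a shift and turn from the pose commanded when the call began; what a row does not reach only later rows make up. The controller multiplies each number of a shift by 0.5 m and each number of a turn by 30 degrees. A row lasts 1/12 s, in which the tool goes at most 41.7 mm and 7.16 degrees, less where a joint would pass 70% of its speed; a pose out of reach is approached as far as the arm can. A call with a number of a shift or a turn outside -1 to 1 is refused whole. A call with a gripper value outside its range is refused whole. The fingers move at their own pace and stop on an object; "grip_force" is the grip in N (left out, the last holds). Time passes only in rows, so rows that repeat a pose let the fingers close, or fill a call up. It gives the time, the measured TCP pose, the force, the opening and the grip force at its end, in the units of the state.
- ctrl.get_state(): the state, without advancing time (a new reading comes with each control period).
- ctrl.get_image(name): name is "scene" or "top" or "wrist"; returns a dict with "frame" (384x512x3 uint8, red, green, blue), "vfov" (degrees; the focal length in pixels is half the picture's height over the tangent of half this angle, whatever the lens; pixels are square), "cx", "cy" (the principal point, pixels), "distortion" ([k1, k2, p1, p2, k3] as OpenCV has them; the pictures are not rectified), "camera_from_world" (4x4, takes a point from world to camera coordinates); the wrist camera has in their place "mount" (4x4, takes a point from camera to tool coordinates, whose origin is the TCP and whose axes are the flange's). Camera axes: x right, y down, z forward; pixel columns grow to the right and rows downward; lengths in m; the calibration is good to about 2 mm. A picture is of the moment at which its call begins: read the wrist's pose just before it. There is no depth.
- ctrl.close_job(): hands the job in; it is judged then, once.
The state is a dict: "time": time; "joint_positions": joint angles; "qd": joint speeds; "joint_torque": joint torques, N m; "position": TCP position; "tool_rot": TCP orientation; "ft_force": force on the tool from outside, world axes, zero at the start; "torque": the same for the moment, N m; "grip_width": opening from 0.0 (shut) to 1.0 (fully open); "grip_force": force on a finger pad.
Only numpy, scipy, OpenCV 4.12 (cv2) and the standard library are available. Lean on these libraries where they do the work, as an engineer would, in place of code of your own. Each camera call takes 0.05 s, during which the arm holds its last target. There are 200 camera calls.

### The job

Push the aluminium slide carrier fully home against the stop of the slide clamp, then turn the clamp's wing thumbscrew clockwise until it seats, and back it off a quarter turn. Finish while still gripping the thumbscrew there (do not let go: a colleague will tighten the locknut under it), with the carrier still home and the beaker, dish and slide box left alone.

Things in the scene. Friction and masses are not known exactly. Their poses are not given: they have to be found in the camera images.
- clamp: Slide clamp fixed to the bench. Origin: on the thumbscrew's axis at bench level; z up; x is the way the carrier slides home (roughly away from the robot). Grey base plate 185 x 110 x 12 mm, from x -135 to +50 mm. Two guide rails along x from -115 to +30 mm, inner faces at y +-26.6 mm, 8 mm thick, tops 20 mm above the bench.
- bridge (a point): Centre of the top of the clamp's aluminium bridge, 63 mm above the bench, on the screw axis; axes as the clamp's. The bar is 26 mm (x) by 100 mm (y), 18 mm thick, on a pillar at each end. The upright thumbscrew passes through it, with a brass locknut (22 mm across, 63 to 74 mm above the bench) under its wing.
- stop (a point): Middle of the face of the clamp's steel stop block, against which the carrier's far end comes; at x +27 mm, 20 mm above the bench, axes as the clamp's. The block is 69 mm wide and its top is 28 mm above the bench.
- wing (a point): Steel wing of the thumbscrew, the part to grip: a flat upright blade 12 mm thick (its x), 42 mm long (its y), 30 mm tall (78 to 108 mm above the bench), on an 8 mm stem. Origin: the blade's centre, on the screw axis, 93 mm above the bench, 30 mm above the bridge. It turns with the screw and does not rise or sink.
- screw (a joint): Thumbscrew angle, rad: 0 = seated at its hard stop, growing anticlockwise from above as it is backed off, up to 3.6; a quarter turn is 1.571. At 0 the wing's long side lies along the bridge bar (clamp's y); the wing's y axis is the clamp's y turned by this angle. Starts 0.8 to 2.6 backed off, stays where it is left; takes about 0.06 N m to turn.
- carrier: Loose aluminium slide carrier, 0.12 to 0.22 kg, flat between the guide rails: plate 116 (x) x 50 (y) x 8 mm with a glass slide on it and an upright tab at its -x end. Origin: centre of the underside, 12 mm above the bench; x as the clamp's. Starts 20 to 40 mm short of home; fully home its origin is at x -31 mm in the clamp's frame.
- tab (a point): Centre of the outer (-x) face of the carrier's upright tab, 35 mm above the bench; at x -89 mm in the clamp's frame when home. The tab is 8 mm thick (x), 40 mm wide (y), from 18 to 50 mm above the bench. Push it towards the clamp's +x, or pinch it across its 8 mm.
- beaker: Bystander: glass beaker, 72 mm in diameter, 95 mm tall; origin at the centre of its underside. To be left alone.
- dish: Bystander: covered glass dish, 94 mm in diameter, 16 mm tall; origin at the centre of its underside. To be left alone.
- slide_box: Bystander: flat red and white plastic box for slides, 87 x 62 x 32 mm; origin at the centre of its underside. To be left alone.
Things that resemble listed ones, but are neither listed nor needed, are in the scene too. Leave any brown look-alike of the carrier alone. There is more than one size of the clamp; the one meant has the size given above.

How it is judged:
On the way, in this order (a step that is already met when the one before it is completed fails the run):
1. the carrier is fully home against the stop (x of carrier in the frame of clamp above -0.0345 m and z of carrier in the frame of clamp between 0.009 and 0.015 m), for 0.2 s.
2. then the thumbscrew is turned in until it seats (all of step 1 and value of joint screw below 0.08 rad), for 0.2 s.
At the end, for the whole second after the job is handed in: The thumbscrew stands a quarter turn back from its seat (1.571 rad, within 0.26 rad or 15 degrees), still, with the fingers gripping its wing (over 3 N, wing between the fingers: grasp point within 40 mm of its centre), and the carrier lies flat in the guide within 3.5 mm of fully home (all of step 1 and value of joint screw between 1.31 and 1.83 rad and velocity of joint screw between -0.05 and 0.05 rad/s and contact force between the fingers and screw above 3 N and distance between the grasp point and wing below 0.04 m); the arm keeps its last pose, push and grip.
It fails at once if the beaker is disturbed (moved over 20 mm or tipped) (distance of beaker from where it was at the start of the episode above 0.02 m or angle between beaker's own z axis and vertical above 0.3 rad).
It fails at once if the dish is disturbed (moved over 20 mm or tipped) (distance of dish from where it was at the start of the episode above 0.02 m or angle between dish's own z axis and vertical above 0.3 rad).
It fails at once if the slide box is disturbed (moved over 20 mm or tipped) (distance of slide_box from where it was at the start of the episode above 0.02 m or angle between slide_box's own z axis and vertical above 0.3 rad).
It also fails if it takes over 72 s, if anything falls off the work surface, if the arm or the gripper's body presses on something with over 40 N, if the wrist force passes 120 N, or if a joint passes its speed limit or range.

## Working session

There is one attempt and no reset: what is moved stays moved. The work goes in short steps, Python scripts to look and compute and a tool call to move; the robot and the scene stay as the last step left them, time stands still between calls to the robot, and variables do not carry over. Pictures are saved under pics/ and viewed, at most 10 in all, crops included, and the job is handed in when it is done.

Besides the shell and the picture viewer there is one more tool, called as name(argument=value, ...), one argument or row to a line, values as JSON. jog_arm: Moves the arm, as the interface text tells. Shifts and turns lie within -1 to 1; 1 stands for 0.5 m of shift or 30 degrees of turn. Its arguments: {"type":"object","properties":{"commands":{"type":"array","items":{"type":"array","items":{"type":"number","minimum":-1,"maximum":1}}},"grip_force":{"type":"number"}},"required":["commands"]}

```bash
mkdir -p pics; cat > h.py <<'E'
import numpy as np, cv2
from bench import ctrl
def grab(n):
    s=ctrl.get_state(); d=ctrl.get_image(n)
    f=192/np.tan(np.radians(d['vfov'])/2)
    d['K']=np.array([[f,0,d['cx']],[0,f,d['cy']],[0,0,1.]]); d['D']=np.array(d['distortion'],float)
    if 'camera_from_world' in d: d['W']=np.linalg.inv(np.array(d['camera_from_world']))
    else:
        T=np.eye(4); T[:3,:3]=cv2.Rodrigues(np.array(s['tool_rot'],float))[0]; T[:3,3]=s['position']
        d['W']=T@np.array(d['mount'])
    d['img']=d['frame'][:,:,::-1].copy(); return d
def ray(d,uv):
    p=cv2.undistortPoints(np.array(uv,float).reshape(-1,1,2),d['K'],d['D']).reshape(-1,2)
    r=np.c_[p,np.ones(len(p))]@d['W'][:3,:3].T
    return d['W'][:3,3],r
def plane(d,uv,z):
    o,r=ray(d,uv); return o+r*((z-o[2])/r[:,2])[:,None]
def proj(d,P):
    C=np.linalg.inv(d['W']); return cv2.projectPoints(np.array(P,float).reshape(-1,1,3),cv2.Rodrigues(C[:3,:3])[0],C[:3,3],d['K'],d['D'])[0].reshape(-1,2)
E
python3 - <<'E'
from h import *
s=ctrl.get_state(); print(s)
a=grab('scene');b=grab('top')
for n,d in(('s',a),('t',b)): cv2.imwrite(f'pics/{n}0.png',d['img']); print(n,d['vfov'],d['W'].round(3).tolist())
E
```

```text
{'time': 0.0, 'joint_positions': array([-1.13487997,  0.32183373, -0.07008785,  1.45169454,  0.0226085 ,
        1.37076213, -0.05688242]), 'qd': array([ 0.00010118, -0.00083385,  0.00017057,  0.00156682,  0.00120757,
        0.00159531, -0.00034846]), 'joint_torque': array([ 3.20404524e-04, -4.91291428e+01, -4.03539296e-01, -3.12532961e+01,
       -6.38788682e-02,  4.38849139e-02,  1.99446226e-04]), 'position': array([0.26594246, 0.59250154, 0.22144474]), 'tool_rot': array([-6.57542037e-01, -3.07170446e+00,  2.96444025e-03]), 'ft_force': array([0.45503596, 0.61866691, 0.95010977]), 'torque': array([0.00478153, 0.04528233, 0.03178574]), 'grip_force': 0.0, 'grip_width': 1.001459761400393}
s 56.178236632774876 [[0.005, 0.646, -0.763, 1.365], [1.0, -0.001, 0.006, -0.016], [0.003, -0.763, -0.646, 0.763], [0.0, 0.0, 0.0, 1.0]]
t 50.91267474216686 [[0.011, -0.994, 0.105, 0.41], [-1.0, -0.013, -0.019, 0.021], [0.02, -0.105, -0.994, 1.345], [0.0, 0.0, 0.0, 1.0]]
```

View pics/t0.png

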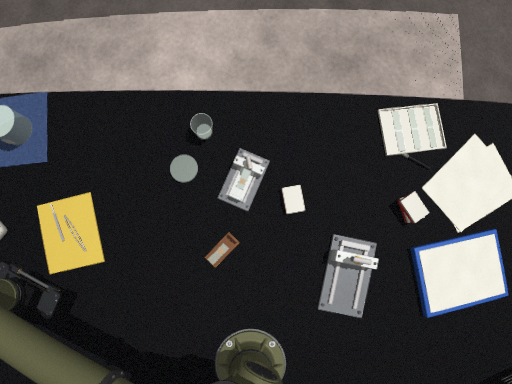

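View pics/s0.png

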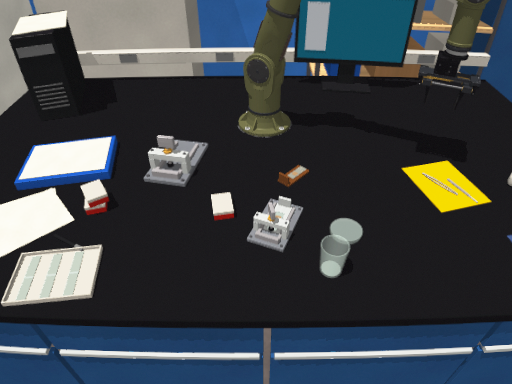

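The top view has two clamp candidates. One is at (243,180), about 57 px long, and the other at (348,275), about 80 px long. At roughly 303 px/m, 185 mm is 56 px, so the one at (243,180) fits; it also holds the aluminium carrier. The brown look-alike is at (222,250), the beaker at (202,127), the dish at (184,168) and the slide box at (293,199). I'll confirm with an enlarged crop.

```bash
python3 - <<'E'
from h import *
b=grab('top');a=grab('scene')
A=cv2.resize(b['img'][140:220,205:285],None,fx=5,fy=5,interpolation=cv2.INTER_CUBIC)
B=cv2.resize(a['img'][190:254,240:304],(400,400),interpolation=cv2.INTER_CUBIC)
cv2.imwrite('pics/c1.png',np.hstack([A,B]))
m=b['img'].max(2)[140:220,205:285]>60
n,l,st,c=cv2.connectedComponentsWithStats(m.astype(np.uint8)); k=1+st[1:,4].argmax()
ys,xs=np.where(l==k); r=cv2.minAreaRect(np.c_[xs+205,ys+140].astype(np.float32)); bx=cv2.boxPoints(r)
print(bx); P=plane(b,bx,.012); print(P.round(3)); print(np.linalg.norm(np.diff(P,axis=0),axis=1))
for n,uv,z in(('beaker',(202,122),.09),('dish',(184,168),.016),('box',(293,199),.03),('brown',(222,250),.01)):print(n,plane(b,[uv],z).round(3))
E
```

```text
[[216.60553 197.90495]
 [238.90277 146.75246]
 [269.8442  160.23976]
 [247.54697 211.39226]]
[[ 0.546  0.117  0.012]
 [ 0.721  0.045  0.012]
 [ 0.676 -0.059  0.012]
 [ 0.502  0.013  0.012]]
[0.18854565 0.11394658 0.18796612]
beaker [[0.782 0.164 0.09 ]]
dish [[0.645 0.228 0.016]]
box [[ 0.544 -0.135  0.03 ]]
brown [[0.374 0.096 0.01 ]]
```

View pics/c1.png

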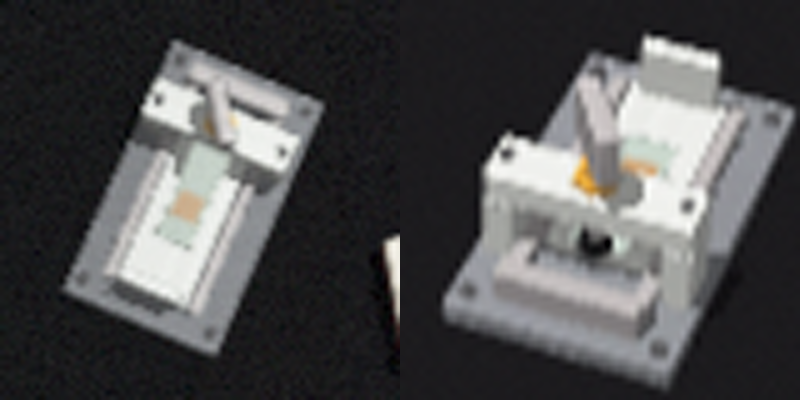

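The crop confirms it: the base measures 188 x 114 mm, with the aluminium bridge, wing and carrier on it. The wing lies at roughly 130° backed off. Now I'll move over the clamp for a close wrist view.

jog_arm(
  commands=[
    [1,0.036,-0.072,0.01,0,0,0],
    [1,0.072,-0.144,0.03,0,0,0],
    [1,0.108,-0.216,0.04,0,0,0],
    [1,0.144,-0.288,0.05,0,0,0],
    [1,0.18,-0.36,0.06,0,0,0],
  ],
)

```text
time: 0.62
position: [0.3567, 0.4111, 0.2527]
tool_rot: [0.657, 3.072, 0.0]
ft_force: [1.2, 0.0, -0.3]
grip_width: 0.999
grip_force: 0.0
```

jog_arm(
  commands=[
    [1,0.036,-0.072,0,0,0,0],
    [1,0.072,-0.144,0,0,0,0],
    [1,0.108,-0.216,0,0,0,0],
    [1,0.144,-0.288,0,0,0,0],
    [1,0.18,-0.36,0,0,0,0],
  ],
)

```text
time: 1.03
position: [0.4466, 0.2311, 0.2527]
tool_rot: [0.657, 3.072, 0.001]
ft_force: [0.7, 0.4, 0.5]
grip_width: 1.002
grip_force: 0.0
```

jog_arm(
  commands=[
    [1,0.036,-0.07,0,0,0,0],
    [1,0.072,-0.14,0,0,0,0],
    [1,0.108,-0.21,0,0,0,0],
    [1,0.144,-0.28,0,0,0,0],
    [1,0.18,-0.34,0,0,0,0],
  ],
)

```text
time: 1.45
position: [0.5366, 0.0601, 0.2528]
tool_rot: [0.66, 3.071, -0.0]
ft_force: [0.3, 0.9, -0.2]
grip_width: 0.999
grip_force: 0.0
```

```bash
python3 - <<'E'
from h import *
s=ctrl.get_state(); print(s['time'],s['position'],s['tool_rot'],s['joint_positions'].round(2),s['ft_force'])
w=grab('wrist'); print(w['vfov'],w['W'].round(3).tolist())
c=proj(w,[[.65,.013,.063],[.65,.013,.108]]);print(c)
cv2.imwrite('pics/w1.png',w['img'])
E
```

```text
1.45 [0.53661236 0.06007499 0.25281756] [ 6.59807322e-01  3.07092978e+00 -5.82728345e-07] [-0.54  0.07  0.4   1.69 -0.03  1.38  1.01] [ 0.2966382   0.88894334 -0.20085058]
71.0081209296703 [[0.411, 0.873, 0.264, 0.464], [0.912, -0.393, -0.118, 0.092], [0.001, 0.289, -0.957, 0.414], [0.0, 0.0, 0.0, 1.0]]
[[258.39960451 256.71753778]
 [258.7589236  274.38336531]]
```

View pics/w1.png

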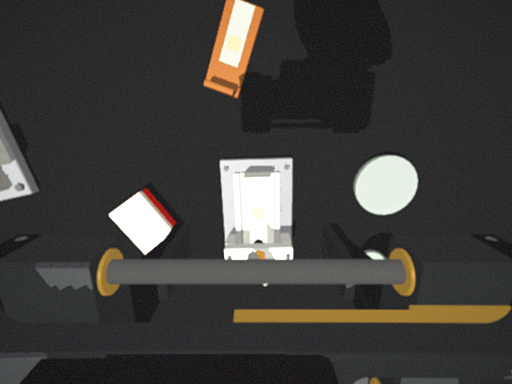

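The wrist view shows the base's near edge at (221,160)–(292,158), but the gripper hides the bridge. I'll move forward 80 mm to see the whole clamp.

jog_arm(
  commands=[
    [1,0.03,-0.012,0,0,0,0],
    [1,0.07,-0.03,0,0,0,0],
    [1,0.11,-0.045,0,0,0,0],
    [1,0.15,-0.06,0,0,0,0],
    [1,0.15,-0.06,0,0,0,0],
  ],
)

```text
time: 1.92
position: [0.6135, 0.0311, 0.2516]
tool_rot: [0.661, 3.07, -0.004]
ft_force: [-0.6, -0.2, -0.8]
grip_width: 1.001
grip_force: 0.0
```

```bash
python3 - <<'E'
from h import *
w=grab('wrist'); np.save('w2.npy',{k:w[k] for k in('K','D','W','img')},allow_pickle=True)
c=proj(w,[[.65,.013,.063]])[0];print(c)
im=cv2.resize(w['img'][60:240,180:340],None,fx=3.3,fy=3.3,interpolation=cv2.INTER_CUBIC)
cv2.imwrite('pics/w2.png',im)
E
```

```text
[255.17669399 203.87847251]
```

View pics/w2.png

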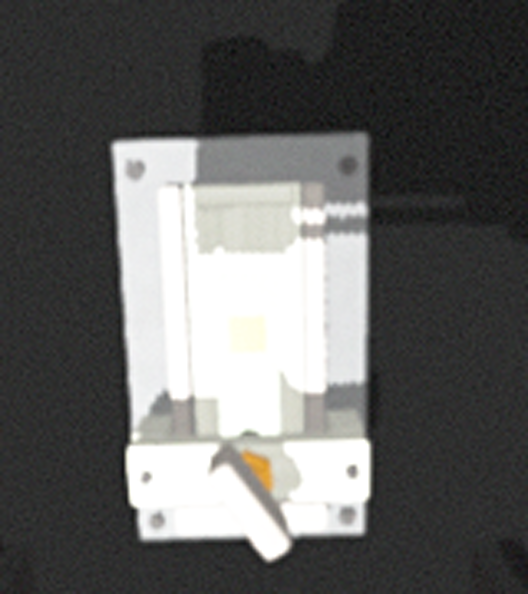

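The crop shows the base corners at (112,141), (368,133), (365,533) and (138,540), and the bridge screws at (146,477) and (352,471). The wing top runs from about (232,447) to (280,552), and the tab top is at (190–300, 185–207).

```bash
python3 - <<'E'
from h import *
w=np.load('w2.npy',allow_pickle=True).item()
px=lambda l:np.array(l,float)/3.3+[180,60]
B=plane(w,px([(112,141),(368,133),(365,533),(138,540)]),.012)
n=(B[0]+B[1])/2; f=(B[2]+B[3])/2; x=(f-n)/np.linalg.norm(f-n); 
print('size',[np.linalg.norm(B[i]-B[i-1]).round(4) for i in range(4)],'ang',np.degrees(np.arctan2(x[1],x[0])),'org from base',((n+f)/2+.0425*x)[:2])
H=plane(w,px([(146,477),(352,471)]),.063); print('bridge',H.mean(0),np.linalg.norm(H[0]-H[1]),'ang',np.degrees(np.arctan2(*(H[0]-H[1])[1::-1]))-90)
W=plane(w,px([(232,447),(292,543),(266,560)]),.108); print('wing',W,np.linalg.norm(W[0]-W[1]),np.linalg.norm(W[2]-W[1]),'ctr',(W[0]+W[2])/2,'ang',np.degrees(np.arctan2(*(W[0]-W[1])[1::-1])))
T=plane(w,px([(193,185),(301,185),(301,207),(193,207)]),.05); print('tabtop',T)
o=H.mean(0); print('tab x in clamp',(T-o)@x)
E
```

```text
size [np.float64(0.1844), np.float64(0.1093), np.float64(0.1839), np.float64(0.1107)] ang -22.739521626679064 org from base [0.64975632 0.01316768]
bridge [0.64981584 0.01344633 0.063     ] 0.0857657678468479 ang -202.5115820055307
wing [[0.62398653 0.01857309 0.108     ]
 [0.66707128 0.02333636 0.108     ]
 [0.66938098 0.01173788 0.108     ]] 0.04334725409620374 0.011826220365832594 ctr [0.64668375 0.01515548 0.108     ] ang -173.69123676592613
tabtop [[0.53570305 0.04092048 0.05      ]
 [0.55313529 0.07953426 0.05      ]
 [0.56079217 0.0762326  0.05      ]
 [0.54323817 0.03734619 0.05      ]]
tab x in clamp [-0.11586291 -0.11471151 -0.10637355 -0.10753188]
```

The numbers agree with the given sizes: base 184 x 110 mm, wing 43 x 12 mm. The clamp origin is (0.650, 0.013), its x axis is at −22.6°, and the carrier is about 26 mm short. The wing is about 2.1 rad backed off. I'll close the fingers, go behind the tab and lower.

jog_arm(
  commands=[
    [0,-0.05,0.02,0,0,0,0.03],
    [0,-0.1,0.04,0,0,0,0.057],
    [0,-0.15,0.06,0,0,0,0.057],
    [0,-0.204,0.08,0,0,0,0.057],
    [0,-0.204,0.08,0,0,0,0.057],
  ],
  grip_force=20,
)

```text
time: 2.38
position: [0.5041, 0.0764, 0.2525]
tool_rot: [-0.603, -3.079, -0.003]
ft_force: [0.5, 1.6, -0.0]
grip_width: 0.707
grip_force: 0.0
```

jog_arm(
  commands=[
    [0,0,0,-0.05,0,0,0],
    [0,0,0,-0.1,0,0,0],
    [0,0,0,-0.16,0,0,0],
    [0,0,0,-0.22,0,0,0],
    [0,0,0,-0.22,0,0,0],
  ],
)

```text
time: 2.8
position: [0.5045, 0.0726, 0.1372]
tool_rot: [-0.609, -3.073, 0.007]
ft_force: [-1.3, 0.2, -1.0]
grip_width: 0.325
grip_force: 0.0
```

jog_arm(
  commands=[
    [0,0,0,-0.06,0,0,0],
    [0,0,0,-0.12,0,0,0],
    [0,0,0,-0.18,0,0,0],
    [0,0,0,-0.222,0,0,0],
    [0,0,0,-0.222,0,0,0],
  ],
)

```text
time: 3.22
position: [0.5063, 0.0728, 0.0289]
tool_rot: [-0.61, -3.076, 0.005]
ft_force: [-1.3, 0.9, 0.9]
grip_width: 0.021
grip_force: 0.0
```

jog_arm(
  commands=[
    [0,0.018,-0.0075,0,0,0,0],
    [0,0.037,-0.0155,0,0,0,0],
    [0,0.055,-0.023,0,0,0,0],
    [0,0.07,-0.029,0,0,0,0],
    [0,0.081,-0.034,0,0,0,0],
  ],
)

```text
time: 3.63
position: [0.5517, 0.0557, 0.0331]
tool_rot: [0.612, 3.079, 0.002]
ft_force: [-1.6, 0.8, 1.4]
grip_width: 0.003
grip_force: 0.9
```

jog_arm(
  commands=[
    [0,0.005,-0.002,0,0,0,0],
    [0,0.01,-0.004,0,0,0,0],
    [0,0.014,-0.006,0,0,0,0],
    [0,0.018,-0.0075,0,0,0,0],
    [0,0.018,-0.0075,0,0,0,0],
  ],
)

```text
time: 4.05
position: [0.5574, 0.0527, 0.0314]
tool_rot: [-0.611, -3.079, -0.0]
ft_force: [-4.6, 1.6, 3.4]
grip_width: 0.007
grip_force: 2.3
```

jog_arm(
  commands=[
    [0,0.002,-0.001,0,0,0,0],
    [0,0.004,-0.002,0,0,0,0],
    [0,0.006,-0.0025,0,0,0,0],
    [0,0.008,-0.0035,0,0,0,0],
    [0,0.008,-0.0035,0,0,0,0],
  ],
)

```text
time: 4.47
position: [0.5575, 0.0528, 0.0311]
tool_rot: [-0.607, -3.071, -0.001]
ft_force: [-14.5, 3.9, 11.2]
grip_width: 0.005
grip_force: 7.5
```

```bash
python3 - <<'E'
from h import *
b=grab('top');a=grab('scene');w=grab('wrist')
A=cv2.resize(w['img'][100:300,170:350],None,fx=2,fy=2)
B=cv2.resize(a['img'][190:254,240:304],(400,400),interpolation=cv2.INTER_CUBIC)
cv2.imwrite('pics/p3.png',np.hstack([A,B]))
s=ctrl.get_state();d=s['position'][:2]-[.6498,.0133];print(s['position'],d@[.923,-.384],s['ft_force'])
E
```

```text
[0.55749331 0.05277694 0.03104844] -0.1003582208803998 [-13.82417216   4.03408312  11.16293328]
```

View pics/p3.png

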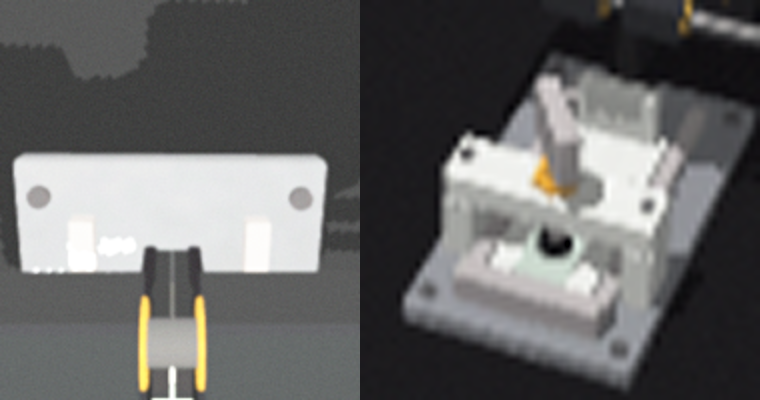

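The force rose from 5 to 14 N with no movement, and the scene view shows the carrier's far end at the stop block. So it looks home. I'll retract, raise and verify from the earlier viewpoint.

jog_arm(
  commands=[
    [0,-0.02,0.008,0,0,0,0],
    [0,-0.05,0.021,0,0,0,0],
    [0,-0.06,0.025,0.04,0,0,0],
    [0,-0.06,0.025,0.1,0,0,0],
    [0,-0.06,0.025,0.16,0,0,0],
  ],
)

```text
time: 5.03
position: [0.5318, 0.0628, 0.1117]
tool_rot: [-0.611, -3.081, 0.002]
ft_force: [0.1, 0.5, 0.7]
grip_width: 0.004
grip_force: 0.0
```

jog_arm(
  commands=[
    [1,0,0,0.06,0,0,0],
    [1,0,0,0.13,0,0,0],
    [1,0,0,0.2,0,0,0],
    [1,0.04,-0.016,0.26,0,0,0],
    [1,0.08,-0.032,0.28,0,0,0],
  ],
)

```text
time: 5.45
position: [0.5754, 0.0475, 0.2576]
tool_rot: [0.607, 3.073, 0.007]
ft_force: [1.6, -0.4, 0.1]
grip_width: 0.296
grip_force: 0.0
```

jog_arm(
  commands=[
    [1,0.03,-0.012,0,0,0,0],
    [1,0.06,-0.024,0,0,0,0],
    [1,0.08,-0.033,0,0,0,0],
    [1,0.08,-0.033,0,0,0,0],
    [1,0.08,-0.033,0,0,0,0],
  ],
)

```text
time: 5.87
position: [0.6125, 0.0301, 0.251]
tool_rot: [-0.613, -3.081, 0.001]
ft_force: [-0.8, 0.0, -0.5]
grip_width: 0.681
grip_force: 0.0
```

```bash
python3 - <<'E'
from h import *
s=ctrl.get_state();print(s['time'],s['position'],s['tool_rot'],s['ft_force'],s['grip_width'])
w=grab('wrist'); np.save('w3.npy',{k:w[k] for k in('K','D','W','img')},allow_pickle=True)
im=cv2.resize(w['img'][60:240,180:340],None,fx=3.3,fy=3.3,interpolation=cv2.INTER_CUBIC)
cv2.imwrite('pics/w3.png',im)
E
```

```text
5.8667 [0.61250585 0.03008985 0.25095647] [-6.13062021e-01 -3.08053994e+00  1.14208312e-03] [-0.84964131  0.0197809  -0.45213949] 0.6813264485765735
```

View pics/w3.png

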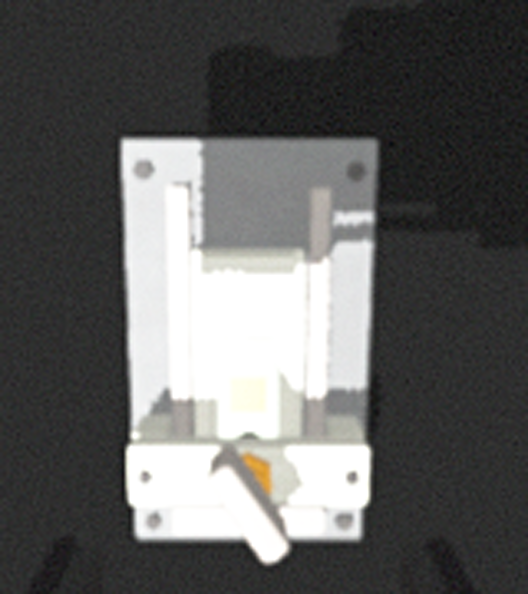

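The tab's top outer edge is now at row 249 in the crop (it was 185), and the wing is unmoved at (232,447)–(278,554). I'll compute the position.

```bash
python3 - <<'E'
from h import *
w=np.load('w3.npy',allow_pickle=True).item()
px=lambda l:np.array(l,float)/3.3+[180,60]
H=plane(w,px([(145,476),(352,476)]),.063); o=H.mean(0); y=(H[1]-H[0])/np.linalg.norm(H[1]-H[0]); x=np.array([y[1],-y[0],0])
print('bridge',o,np.degrees(np.arctan2(x[1],x[0])))
T=plane(w,px([(203,249),(303,249),(303,271),(203,271)]),.05); print('tab x',(T-o)@x)
W=plane(w,px([(232,447),(290,543),(265,562)]),.108); print('ctr',(W[0]+W[2])/2,'ang',[np.degrees(np.arctan2(*v[1::-1])) for v in(W[1]-W[0],W[1]-W[2])])
E
```

```text
bridge [0.64961575 0.01357035 0.063     ] -22.493892398452026
tab x [-0.09141911 -0.09141673 -0.0827406  -0.08274277]
ctr [0.64603054 0.0152633  0.108     ] ang [np.float64(7.270165595731796), np.float64(107.20813116101716)]
```

```bash
python3 - <<'E'
from h import *
w=np.load('w3.npy',allow_pickle=True).item()
o=np.array([.6496,.0136,0]);x=np.array([.9236,-.3834,0])
c=w['W'][:3,3]; print('cam x',(c-o)@x)
g=cv2.cvtColor(w['img'],cv2.COLOR_BGR2GRAY).astype(float)
def edge(u,z,lo,hi):
    col=g[lo:hi,u-2:u+3].mean(1); d=np.diff(col); i=np.abs(d).argmax(); v=lo+i+.5
    if 0<i<len(d)-1:
        a,b,e=np.abs(d[i-1:i+2]); v+=.5*(a-e)/(a-2*b+e)
    return round(v,2),((plane(w,[(u,v)],z)-o)@x)[0].round(4)
for n,u,z,lo,hi in(('base',225,.012,96,108),('base',285,.012,96,108),('rail',234,.02,110,122),('rail',277,.02,110,122),('tabouter',245,.05,130,138),('tabouter',263,.05,130,138),('tabinner',252,.05,138,146),('basefar',258,.012,218,228),('bridgefar',232,.063,208,218),('bridgenear',230,.063,188,198)):print(n,edge(u,z,lo,hi))
E
```

```text
cam x -0.11965017377281913
base (np.float64(101.48), np.float64(-0.1352))
base (np.float64(101.49), np.float64(-0.1352))
rail (np.float64(116.27), np.float64(-0.1153))
rail (np.float64(116.56), np.float64(-0.115))
tabouter (np.float64(135.0), np.float64(-0.092))
tabouter (np.float64(134.72), np.float64(-0.0924))
tabinner (np.float64(141.55), np.float64(-0.0835))
basefar (np.float64(226.5), np.float64(0.0554))
bridgefar (np.float64(212.82), np.float64(0.0126))
bridgenear (np.float64(194.21), np.float64(-0.0143))
```

The tab reads 1–2.5 mm short, within calibration error but near the limit. A firmer second push is cheap, so I'll do that to be sure.

jog_arm(
  commands=[
    [0,-0.06,0.024,0,0,0,0],
    [0,-0.12,0.048,0,0,0,0],
    [0,-0.17,0.068,0,0,0,0],
    [0,-0.17,0.068,0,0,0,0],
    [0,-0.17,0.068,0,0,0,0],
  ],
)

```text
time: 6.33
position: [0.5264, 0.0659, 0.252]
tool_rot: [0.607, 3.082, 0.003]
ft_force: [0.4, 0.1, 0.2]
grip_width: 0.522
grip_force: 0.0
```

jog_arm(
  commands=[
    [0,0,0,-0.05,0,0,0],
    [0,0,0,-0.11,0,0,0],
    [0,0,0,-0.17,0,0,0],
    [0,0,0,-0.23,0,0,0],
    [0,0,0,-0.25,0,0,0],
  ],
)

```text
time: 6.75
position: [0.5254, 0.0635, 0.1224]
tool_rot: [-0.612, -3.076, 0.005]
ft_force: [-0.5, 0.0, -0.2]
grip_width: 0.14
grip_force: 0.0
```

jog_arm(
  commands=[
    [0,0,0,-0.05,0,0,0],
    [0,0,0,-0.11,0,0,0],
    [0,0,0,-0.16,0,0,0],
    [0,0,0,-0.202,0,0,0],
    [0,0,0,-0.202,0,0,0],
  ],
)

```text
time: 7.17
position: [0.5253, 0.0636, 0.0223]
tool_rot: [-0.611, -3.076, 0.005]
ft_force: [-1.0, 0.3, -0.7]
grip_width: 0.003
grip_force: 0.0
```

jog_arm(
  commands=[
    [0,0.015,-0.006,0.006,0,0,0],
    [0,0.03,-0.0125,0.006,0,0,0],
    [0,0.045,-0.019,0.006,0,0,0],
    [0,0.059,-0.0245,0.006,0,0,0],
    [0,0.059,-0.0245,0.006,0,0,0],
  ],
)

```text
time: 7.58
position: [0.5575, 0.0529, 0.0299]
tool_rot: [-0.612, -3.079, -0.003]
ft_force: [-4.1, 1.2, 2.2]
grip_width: 0.008
grip_force: 2.1
```

jog_arm(
  commands=[
    [0,0.004,-0.0017,0,0,0,0],
    [0,0.008,-0.0033,0,0,0,0],
    [0,0.011,-0.0046,0,0,0,0],
    [0,0.015,-0.0063,0,0,0,0],
    [0,0.015,-0.0063,0,0,0,0],
  ],
)

```text
time: 8.0
position: [0.5576, 0.053, 0.0288]
tool_rot: [-0.605, -3.065, -0.003]
ft_force: [-21.4, 7.8, 16.6]
grip_width: 0.005
grip_force: 11.0
```

It holds the same position to 0.1 mm under 21 N, so this is the hard stop and the carrier is home. Now I'll retract and go over the wing, turning +31°.

jog_arm(
  commands=[
    [0,-0.03,0.0125,0,0,0,0],
    [0,-0.06,0.025,0.01,0,0,0],
    [0,-0.06,0.025,0.08,0,0,0],
    [1,-0.06,0.025,0.16,0,0,0],
    [1,-0.06,0.025,0.23,0,0,0],
  ],
)

```text
time: 8.42
position: [0.5355, 0.0613, 0.1466]
tool_rot: [0.612, 3.079, 0.001]
ft_force: [1.9, 1.0, 0.8]
grip_width: 0.084
grip_force: 0.0
```

jog_arm(
  commands=[
    [1,0,0,0.07,0,0,0.2],
    [1,0.01,0,0.12,0,0,0.4],
    [1,0.06,-0.02,0.12,0,0,0.6],
    [1,0.12,-0.045,0.12,0,0,0.8],
    [1,0.18,-0.075,0.12,0,0,1.0],
  ],
)

```text
time: 8.83
position: [0.627, 0.0247, 0.2064]
tool_rot: [-0.218, 3.129, 0.003]
ft_force: [0.5, -0.0, -0.1]
grip_width: 0.453
grip_force: 0.0
```

```bash
python3 - <<'E'
from h import *
s=ctrl.get_state(); R=cv2.Rodrigues(s['tool_rot'])[0]
print(s['time'],s['position'],'dxy',(np.array([.6497,.0135])-s['position'][:2])/.5,'tooly',np.degrees(np.arctan2(R[1,1],R[0,1])),s['grip_width'],s['joint_positions'].round(2))
E
```

```text
8.8333 [0.62703951 0.02472497 0.20636496] dxy [ 0.04532099 -0.02244994] tooly 97.97781606595436 0.45332532648567586 [-0.43  0.29  0.43  1.55 -0.12  1.32  1.72]
```

jog_arm(
  commands=[
    [1,0.02,-0.01,0,0,0,0.03],
    [1,0.045,-0.022,0,0,0,0.05],
    [1,0.045,-0.022,0,0,0,0.05],
    [1,0.045,-0.022,-0.03,0,0,0.05],
    [1,0.045,-0.022,-0.06,0,0,0.05],
  ],
)

```text
time: 9.25
position: [0.6484, 0.0129, 0.1752]
tool_rot: [-0.246, 3.128, 0.0]
ft_force: [0.1, 0.2, -0.9]
grip_width: 0.833
grip_force: 0.0
```

jog_arm(
  commands=[
    [1,0,0,-0.04,0,0,0],
    [1,0,0,-0.08,0,0,0],
    [1,0,0,-0.12,0,0,0],
    [1,0,0,-0.16,0,0,0],
    [1,0,0,-0.18,0,0,0],
  ],
)

```text
time: 9.67
position: [0.6458, 0.0135, 0.0819]
tool_rot: [0.248, -3.129, -0.001]
ft_force: [-0.9, 0.1, -0.4]
grip_width: 0.997
grip_force: 0.0
```

```bash
python3 - <<'E'
from h import *
s=ctrl.get_state(); R=cv2.Rodrigues(s['tool_rot'])[0]
print(s['time'],s['position'],'d',(np.array([.6497,.0135,.081])-s['position'])/.5,'tooly',np.degrees(np.arctan2(R[1,1],R[0,1])),s['grip_width'],s['ft_force'])
E
```

```text
9.6667 [0.64582312 0.01350689 0.08189758] d [ 7.75376800e-03 -1.37860221e-05 -1.79515762e-03] tooly 99.04715130423791 0.9969771493477144 [-0.91966888  0.07787626 -0.35493377]
```

jog_arm(
  commands=[
    [0,0.004,0,0,0,0,0],
    [0,0.004,0,0,0,0,0],
    [0,0.004,0,0,0,0,0],
    [0,0.004,0,0,0,0,0],
    [0,0.004,0,0,0,0,0],
  ],
  grip_force=25,
)

```text
time: 10.08
position: [0.65, 0.0132, 0.0851]
tool_rot: [-0.248, 3.129, 0.0]
ft_force: [-0.6, -0.1, -0.1]
grip_width: 0.705
grip_force: 0.0
```

jog_arm(
  commands=[
    [0,0,0,0,0,0,0],
    [0,0,0,0,0,0,0],
    [0,0,0,0,0,0,0],
    [0,0,0,0,0,0,0],
    [0,0,0,0,0,0,0],
  ],
)

```text
time: 10.5
position: [0.6491, 0.0131, 0.0836]
tool_rot: [0.248, -3.132, -0.0]
ft_force: [-0.6, 0.7, 0.6]
grip_width: 0.322
grip_force: 0.0
```

jog_arm(
  commands=[
    [0,0,0,0,0,0,0],
    [0,0,0,0,0,0,0],
    [0,0,0,0,0,0,0],
    [0,0,0,0,0,0,0],
    [0,0,0,0,0,0,0],
  ],
)

```text
time: 10.92
position: [0.6491, 0.0133, 0.0835]
tool_rot: [0.248, -3.132, -0.0]
ft_force: [-0.6, 0.2, -0.1]
grip_width: 0.136
grip_force: 25.0
```

The grip is on: width 11.8 mm, 25 N, no side load. Now I'll turn clockwise.

jog_arm(
  commands=[
    [0,0,0,0,0,0,-0.2],
    [0,0,0,0,0,0,-0.4],
    [0,0,0,0,0,0,-0.6],
    [0,0,0,0,0,0,-0.8],
    [0,0,0,0,0,0,-1],
  ],
)

```text
time: 11.33
position: [0.6491, 0.0135, 0.0836]
tool_rot: [-0.579, -3.088, -0.001]
ft_force: [0.1, 0.4, 0.9]
grip_width: 0.139
grip_force: 25.0
```

jog_arm(
  commands=[
    [0,0,0,0,0,0,-0.2],
    [0,0,0,0,0,0,-0.4],
    [0,0,0,0,0,0,-0.6],
    [0,0,0,0,0,0,-0.8],
    [0,0,0,0,0,0,-1],
  ],
)

```text
time: 11.75
position: [0.6492, 0.0137, 0.0835]
tool_rot: [1.358, 2.833, 0.001]
ft_force: [0.4, 1.1, 0.0]
grip_width: 0.137
grip_force: 25.0
```

jog_arm(
  commands=[
    [0,0,0,0,0,0,-0.2],
    [0,0,0,0,0,0,-0.4],
    [0,0,0,0,0,0,-0.6],
    [0,0,0,0,0,0,-0.8],
    [0,0,0,0,0,0,-1],
  ],
)

```text
time: 12.17
position: [0.6494, 0.0138, 0.0836]
tool_rot: [2.045, 2.385, 0.001]
ft_force: [1.1, 0.8, -1.8]
grip_width: 0.139
grip_force: 25.0
```

```bash
cat > q.py <<'E'
from h import *
s=ctrl.get_state(); R=cv2.Rodrigues(s['tool_rot'])[0]
print(s['time'],s['position'].round(4),'tooly',np.degrees(np.arctan2(R[1,1],R[0,1])).round(2),'w',s['grip_width'].round(3),s['grip_force'],s['ft_force'].round(1),s['torque'].round(3),s['joint_positions'].round(2))
E
python3 q.py
```

```text
Traceback (most recent call last):
  File "q.py", line 3, in <module>
    print(s['time'],s['position'].round(4),'tooly',np.degrees(np.arctan2(R[1,1],R[0,1])).round(2),'w',s['grip_width'].round(3),s['grip_force'],s['ft_force'].round(1),s['torque'].round(3),s['joint_positions'].round(2))
                                                                                                      ^^^^^^^^^^^^^^^^^^^^^
AttributeError: 'float' object has no attribute 'round'
```

jog_arm(
  commands=[
    [0,0,0,0,0,0,-0.2],
    [0,0,0,0,0,0,-0.4],
    [0,0,0,0,0,0,-0.6],
    [0,0,0,0,0,0,-0.75],
    [0,0,0,0,0,0,-0.9],
  ],
)

```text
time: 12.58
position: [0.6496, 0.0137, 0.0836]
tool_rot: [2.544, 1.843, 0.002]
ft_force: [1.6, 1.2, -1.9]
grip_width: 0.134
grip_force: 25.0
```

```bash
sed -i "s/s\['grip_width'\].round(3)/s['grip_width']/" q.py; python3 q.py
```

```text
12.5833 [0.6496 0.0137 0.0836] tooly -18.14 w 0.13415859751104725 24.99539779499173 [ 1.6  1.2 -1.9] [ 0.053 -0.213  0.083] [-0.67  0.52  0.8   1.64 -0.4   1.16 -0.08]
```

jog_arm(
  commands=[
    [0,0,0,0,0,0,-0.05],
    [0,0,0,0,0,0,-0.1],
    [0,0,0,0,0,0,-0.15],
    [0,0,0,0,0,0,-0.15],
    [0,0,0,0,0,0,-0.15],
  ],
)

```text
time: 13.0
position: [0.6496, 0.0136, 0.0836]
tool_rot: [2.61, 1.748, 0.002]
ft_force: [3.1, 1.1, -2.1]
grip_width: 0.136
grip_force: 25.0
```

```bash
python3 q.py
```

```text
13.0 [0.6496 0.0136 0.0836] tooly -22.4 w 0.13623037846305913 24.999054120853543 [ 3.1  1.1 -2.1] [ 0.235 -0.607  0.015] [-0.68  0.53  0.82  1.64 -0.41  1.16 -0.15]
```

Near the computed seat, at −22.5°. I'll press in small steps until the torque rises.

jog_arm(
  commands=[
    [0,0,0,0,0,0,-0.03],
    [0,0,0,0,0,0,-0.07],
    [0,0,0,0,0,0,-0.1],
    [0,0,0,0,0,0,-0.1],
    [0,0,0,0,0,0,-0.1],
  ],
)

```text
time: 13.42
position: [0.6495, 0.0136, 0.0836]
tool_rot: [2.655, 1.678, 0.001]
ft_force: [5.5, 1.8, -4.0]
grip_width: 0.141
grip_force: 25.0
```

```bash
python3 q.py
```

```text
13.4167 [0.6495 0.0136 0.0836] tooly -25.4 w 0.1412641571645584 24.999837200157344 [ 5.5  1.8 -4. ] [ 0.396 -0.954  0.476] [-0.69  0.53  0.83  1.64 -0.42  1.16 -0.2 ]
```

jog_arm(
  commands=[
    [0,0,0,0,0,0,-0.05],
    [0,0,0,0,0,0,-0.1],
    [0,0,0,0,0,0,-0.1],
    [0,0,0,0,0,0,-0.1],
    [0,0,0,0,0,0,-0.1],
  ],
)

```text
time: 13.83
position: [0.6495, 0.0135, 0.0836]
tool_rot: [2.698, 1.608, 0.001]
ft_force: [4.4, 1.8, -3.9]
grip_width: 0.15
grip_force: 26.1
```

```bash
python3 q.py
```

```text
13.8333 [0.6495 0.0135 0.0836] tooly -28.42 w 0.14952586259124703 26.066637541225646 [ 4.4  1.8 -3.9] [ 0.312 -1.037  0.508] [-0.69  0.54  0.84  1.64 -0.43  1.16 -0.24]
```

The moment rose to 0.5 N m and levelled off while the opening widened: the screw is seated at −22.5°. Now I'll back off to +67.5°.

jog_arm(
  commands=[
    [0,0,0,0,0,0,0.2],
    [0,0,0,0,0,0,0.4],
    [0,0,0,0,0,0,0.6],
    [0,0,0,0,0,0,0.8],
    [0,0,0,0,0,0,1],
  ],
)

```text
time: 14.25
position: [0.6494, 0.0131, 0.0836]
tool_rot: [2.187, 2.255, 0.001]
ft_force: [4.7, 2.3, -4.3]
grip_width: 0.132
grip_force: 25.0
```

jog_arm(
  commands=[
    [0,0,0,0,0,0,0.2],
    [0,0,0,0,0,0,0.4],
    [0,0,0,0,0,0,0.6],
    [0,0,0,0,0,0,0.8],
    [0,0,0,0,0,0,1],
  ],
)

```text
time: 14.67
position: [0.6495, 0.0132, 0.0836]
tool_rot: [1.529, 2.744, 0.001]
ft_force: [5.3, 2.7, -4.2]
grip_width: 0.135
grip_force: 25.0
```

jog_arm(
  commands=[
    [0,0,0,0,0,0,0.2],
    [0,0,0,0,0,0,0.4],
    [0,0,0,0,0,0,0.6],
    [0,0,0,0,0,0,0.8],
    [0,0,0,0,0,0,1],
  ],
)

```text
time: 15.08
position: [0.6495, 0.0133, 0.0836]
tool_rot: [0.766, 3.046, 0.001]
ft_force: [5.2, 2.5, -3.1]
grip_width: 0.137
grip_force: 25.0
```

jog_arm(
  commands=[
    [0,0,0,0,0,0,0.1],
    [0,0,0,0,0,0,0.2],
    [0,0,0,0,0,0,0.2],
    [0,0,0,0,0,0,0.2],
    [0,0,0,0,0,0,0.2],
  ],
)

```text
time: 15.5
position: [0.6495, 0.0133, 0.0836]
tool_rot: [0.613, 3.08, 0.001]
ft_force: [4.3, 2.5, -3.7]
grip_width: 0.137
grip_force: 25.0
```

```bash
python3 q.py; python3 - <<'E'
from h import *
a=grab('scene');w=grab('wrist')
A=cv2.resize(w['img'][60:260,170:350],None,fx=2,fy=2)
B=cv2.resize(a['img'][190:254,240:304],(400,400),interpolation=cv2.INTER_CUBIC)
cv2.imwrite('pics/p9.png',np.hstack([A,B]))
E
```

```text
15.5 [0.6495 0.0133 0.0836] tooly 67.48 w 0.13746072141568674 24.999124850146472 [ 4.3  2.5 -3.7] [ 0.58  -1.078  0.1  ] [-0.46  0.45  0.51  1.63 -0.24  1.12  1.29]
```

View pics/p9.png

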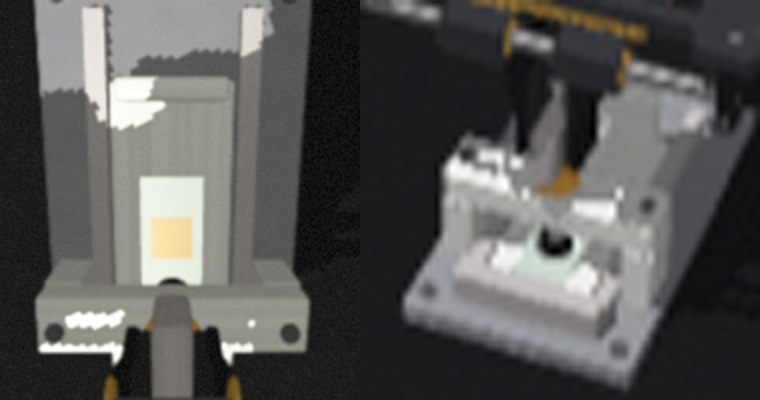

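The wing is gripped between the pads and stands square to the bridge, at (172,345) in the left half. The carrier is still against the stop. I'll settle briefly and hand in.

jog_arm(
  commands=[
    [0,0,0,0,0,0,0],
    [0,0,0,0,0,0,0],
    [0,0,0,0,0,0,0],
    [0,0,0,0,0,0,0],
    [0,0,0,0,0,0,0],
  ],
)

```text
time: 16.02
position: [0.6495, 0.0133, 0.0836]
tool_rot: [0.613, 3.08, 0.001]
ft_force: [4.9, 2.9, -4.0]
grip_width: 0.138
grip_force: 25.0
```

```bash
python3 q.py; python3 -c "
from bench import ctrl
print(ctrl.close_job())"
```

```text
16.0167 [0.6495 0.0133 0.0836] tooly 67.48 w 0.13784139140410892 24.99915471766144 [ 4.9  2.9 -4. ] [ 0.572 -1.042  0.02 ] [-0.46  0.45  0.51  1.63 -0.24  1.12  1.29]
the job is handed in; nothing more can be done
None
```

I handed the job in at about 16 s with the carrier pushed home, the thumbscrew seated then backed off about a quarter turn, and its wing still gripped at 25 N; the judge's result was not shown.

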